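# Set the buggy back on its wheels and settle its suspension

### The job

The red radio-controlled buggy lies on its side on the pit mat after work on its underside. Push it over, where it lies, with the fingertips so that it stands on its four wheels on the mat; once it has come to rest, press its rear deck down with the fingertips until the rear suspension is fully compressed, then let go so that it springs back up. Do not grip or lift the buggy, and leave everything else on the table where it is.

Things in the scene. Friction and masses are not known exactly. Their poses are not given: they have to be found in the camera images.
- pit_mat: grey-blue rubber mat with an orange border line, 540 (x) x 1020 (y) x 3 mm, fixed on the table; origin under its centre, top 3 mm above the table
- buggy: red buggy on sprung wheels, about 0.9 kg, 300 long, 190 wide, 124 high (mm). x to its nose, y to its left, z to its roof; origin midway between the axles, level with the foot of the unloaded tyres. Axles at x = +90, -90 mm; tyres 76 mm across, outer faces at y = +95, -95 mm, turning with a little drag. It starts lying on its right wheels: y axis up, origin 95 mm above the mat, roof roughly towards the robot
- roof_push (a point): point on the flat roof (105 mm above the origin, 92 long, 86 wide), 30 mm left of its middle: 125 mm above the mat at the start. A push of about 3 N here along the buggy's -z tips it about the far rim of the right wheels; after 25 degrees it falls onto its wheels by itself, its centre landing about 95 mm on in that direction
- rear_deck: the flat red rear deck of the buggy, 62 x 68 mm, part of it, same axes; origin in the middle of its top, 88 mm above the buggy's origin at x = -76 mm. The cab rises 17 mm above it from 26 mm ahead of this point, the shock tower 9 mm above it 35 mm behind; behind that the white wing, 40 x 120 mm, centred at x = -141 mm, z = 100 to 124 mm
- rear_left_susp (a joint): compression of the left rear suspension, m: 0 extended, 0.016 fully compressed on its stop; rests at about 0.003 to 0.006 when the buggy stands; sprung (300 N/m per wheel), so a press of about 8 N on the rear deck takes both sides to the stop and they rise when let go
- rear_right_susp (a joint): the same for the right rear suspension
- front_left_hub (a point): centre of the front left wheel, 38 mm above the mat when it stands on it (16 mm while the buggy lies on that wheel's face)
- front_right_hub (a point): centre of the front right wheel, 38 mm above the mat when it stands on it (16 mm while the buggy lies on that wheel's face)
- rear_left_hub (a point): centre of the rear left wheel, 38 mm above the mat when it stands on it (16 mm while the buggy lies on that wheel's face)
- rear_right_hub (a point): centre of the rear right wheel, 38 mm above the mat when it stands on it (16 mm while the buggy lies on that wheel's face)
- shock_oil: bottle of shock oil, white with a yellow label, 34 mm across, 88 mm tall, standing; origin under its centre
- battery: blue battery pack lying flat, 96 x 47 x 25 mm; origin under its centre
- height_gauge: stepped ride-height gauge, aluminium and blue, 60 x 30 x 28 mm; origin under its centre
- screw_dish: small orange dish, 70 mm across, 30 mm high; origin under its centre
- hex_driver: driver with a red handle, 170 mm long, lying; origin near its middle
- spare_wheel: loose spare wheel, black tyre with white rim, 76 mm across, 32 mm high, lying flat; origin under its centre
- transmitter: black pistol-grip transmitter, foot 110 x 80 mm, 170 mm tall (stub aerial to 187 mm), standing; origin under the centre of its foot

How it is judged:
By the outcome, as a careful person would: the job done as asked, in the order asked, and still so for the second after the job is handed in, with the robot touching nothing.
It also fails if it takes over 42 s, if anything falls off the work surface, if the arm or the gripper's body presses on something with over 40 N, if the wrist force passes 120 N, or if a joint passes its speed limit or range.

### The arm

A 7-joint arm with a two-finger parallel gripper is mounted at the origin on the work surface. World frame = base frame: x ahead of the robot, y to its left, z up, the work surface at z = 0. Lengths are in m, angles in rad, forces in N, time in s.
With the tool pointing down it reaches from about 0.4 to 0.75 m from the base axis. Payload 19.5 kg.
Tool frame: the origin (TCP) lies at the very end of the fingers, on their centre line; the grasp point (between the pads) lies 19 mm behind it; z points along the fingers, y is the direction in which the jaws open and shut (so a half turn about z gives the same grasp; the last joint's range is limited). The gripper opens to 85 mm and grips with 20 to 120 N. Pads are 22 mm wide; open, the fingers measure 114 mm over their backs; the gripper's body (76 mm by 85 mm) begins 54 mm behind the grasp point. The pads swing forward as they close: fully open they stand 13 mm farther back than shut.
Start: joints at [1.182, 0.707, -0.028, 1.485, 0.022, 0.951, -0.075], TCP at [0.195, -0.541, 0.231] pointing down, gripper open.
Joint ranges: [-2.71, 2.71], [-0.32, 2.16], [-1.57, 1.52], [0, 2.45], [-1.46, 4.6], [0, 2.02], [-2.83, 2.83]. Speed limits (rad/s): [1.89, 1.89, 2.57, 2.57, 3.01, 3.01, 3.01].

### API

Orientations are given as a rotation vector (axis times angle).
In Python, from bench import arm, claw, kin, telemetry, eyes, order gives the robot as it stands. Calls block until the motion is done:
- arm.move_ptp(position, orientation): joint-space move of the TCP to a pose.
- arm.move_straight(position, vel=0.15, rotation=None, f_stop=None): straight line of the TCP; rotation=None keeps the orientation; vel is the mean speed in m/s. With f_stop (N) it stops when the force on the tool has changed by that much, and returns True; else False.
- arm.set_joints(angles): joint-space move.
- claw.release() and claw.close(): open the fingers fully, or close them until they stop; the grip force is fixed at half the most.
- arm.sleep(seconds).
- kin.ik(position, orientation): joint angles nearest the present ones, or None.
- telemetry.sense(): the state.
- eyes.grab_frame(name): name is "scene" or "top" or "wrist"; returns a dict with "img" (480x640x3 uint8, red, green, blue), "fov_y" (degrees; the focal length in pixels is half the picture's height over the tangent of half this angle, whatever the lens; pixels are square), "cx", "cy" (the principal point, pixels), "R" (3x3) and "t" (3): a world point X has camera coordinates R X + t. Camera axes: x right, y down, z forward; pixel columns grow to the right and rows downward; lengths in m; the calibration is good to about 2 mm. A picture is of the moment at which its call begins. There is no depth.
A pose or a line that the arm cannot do raises arm.IKError and nothing moves.
- order.close_job(): hands the job in, once; it reports no verdict.
The state is a dict: "clock": time; "qpos": joint angles; "joint_vel": joint speeds; "joint_efforts": joint torques, N m; "eef_pos": TCP position; "ee_rot": TCP orientation; "wrist_force": force on the tool from outside, world axes, zero at the start; "ft_torque": the same for the moment, N m; "opening": finger opening in m.
Only numpy, scipy, OpenCV 4.12 (cv2) and the standard library are available. Lean on these libraries where they do the work, as an engineer would, in place of code of your own. Each camera call takes 0.05 s, during which the arm holds its last target. There are 200 camera calls.

## Working session

There is one attempt and no reset: what is moved stays moved. The work goes in short steps, each a Python script; the robot and the scene stay as the last script left them, time stands still between calls to the robot, and variables do not carry over. Pictures are saved under pics/ and viewed, about 8 in all and at most 12, crops included, and the job is handed in when it is done.

```bash
mkdir -p pics; python3 - <<'E'
from bench import eyes,telemetry
import cv2
s=telemetry.sense();print(s)
for n in("scene","top"):
    f=eyes.grab_frame(n);cv2.imwrite(f"pics/{n}0.png",f["img"][:,:,::-1]);print(n,f["fov_y"],f["cx"],f["cy"],f["R"],f["t"])
E
```

```text
{'clock': 0.0, 'qpos': array([ 1.1823003 ,  0.70710599, -0.02761092,  1.48499662,  0.02199118,
        0.95091421, -0.07548632]), 'joint_vel': array([-0.00023077,  0.00021694, -0.00153039, -0.00087095, -0.00104454,
        0.00095281, -0.0004766 ]), 'joint_efforts': array([ 4.03513795e-04, -8.83227181e+01,  1.23469736e+00, -2.36167842e+01,
        1.67858123e-02,  6.53581999e-03,  4.06749996e-05]), 'eef_pos': array([ 0.19534089, -0.54051545,  0.23082636]), 'ee_rot': array([-3.09339851e+00, -5.41836841e-01,  3.56041860e-04]), 'wrist_force': array([-0.50799614,  0.17797017, -0.53679923]), 'ft_torque': array([ 0.06084214, -0.00049743,  0.03175556]), 'opening': 0.08538363782885698}
scene 46.69788979653072 332.69144572156665 237.00250413450604 [[-0.78730858  0.61630662 -0.01764512]
 [ 0.45765271  0.56497789 -0.68655224]
 [-0.41315759 -0.5486038  -0.72686634]] [ 0.40903011 -0.12918241  1.83991429]
top 45.40088632605136 314.69153999539463 248.5363920714709 [[-0.02795981 -0.99942171  0.01935177]
 [-0.99149046  0.0252652  -0.12770409]
 [ 0.12714131 -0.02275768 -0.9916235 ]] [-0.00326358  0.52990157  1.29135169]
```

View pics/scene0.png

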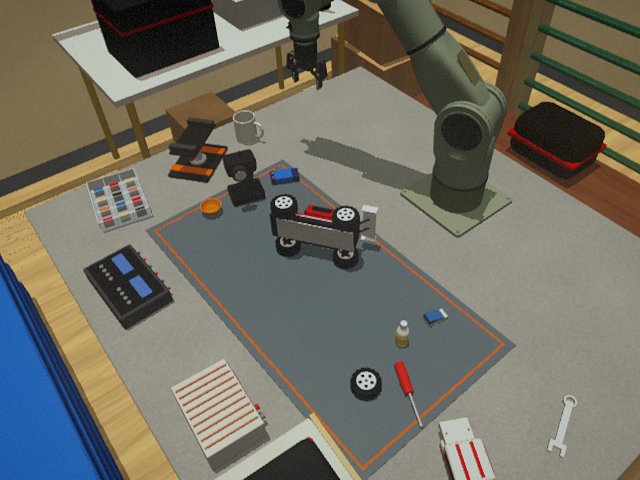

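View pics/top0.png

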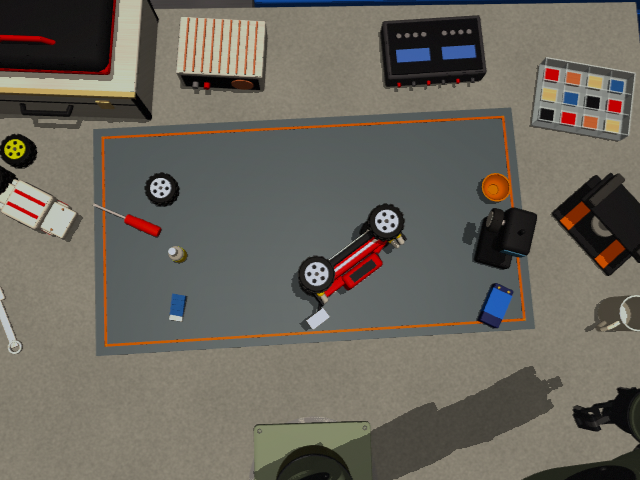

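The scene view shows the buggy lying on its side. In the top view its upper (left) wheels are at about (317,274) rear and (385,222) front, the wing is at (317,318), and the roof faces lower right. The transmitter is near (505,240) and the battery near (496,305).

```bash
cat > h.py <<'E'
import numpy as np,cv2
from bench import arm,claw,kin,telemetry,eyes,order
from scipy.spatial.transform import Rotation as Ro
def ray(f,uv,z):
    F=240/np.tan(np.radians(f["fov_y"]/2))
    d=f["R"].T@np.array([(uv[0]-f["cx"])/F,(uv[1]-f["cy"])/F,1]);c=-f["R"].T@f["t"]
    return c+d*(z-c[2])/d[2]
def proj(f,X):
    F=240/np.tan(np.radians(f["fov_y"]/2));p=f["R"]@X+f["t"]
    return F*p[0]/p[2]+f["cx"],F*p[1]/p[2]+f["cy"]
def rot(z,y):  # tool z and y axes -> rotvec
    z=np.array(z,float);z/=np.linalg.norm(z);y=np.array(y,float);y-=z*(y@z);y/=np.linalg.norm(y)
    return Ro.from_matrix(np.c_[np.cross(y,z),y,z]).as_rotvec()
E
python3 - <<'E'
from h import *
f=eyes.grab_frame("top")
r=ray(f,(316.5,274),.19);w=ray(f,(385.5,221.5),.19)
print(r,w,np.linalg.norm(w-r))
xb=(w-r);xb[2]=0;xb/=np.linalg.norm(xb);zb=np.cross(xb,[0,0,1]);o=(r+w)/2
# hubs are at z_b=38 -> origin
O=o-.038*zb;O[2]=.098
P=O+.105*zb;
print("O",O,"xb",xb,"zb",zb,"yaw",np.degrees(np.arctan2(xb[1],xb[0])))
# check features
up=np.array([0,0,1.])
M=lambda x,y,z:O+x*xb+y*up+z*zb
img=f["img"][:,:,::-1].copy()
for p in[(0,.043,.105),(-.141,.06,.1),(-.141,.06,.124),(-.076,.034,.088),(.046-.01,.043,.105),(-.05,.043,.105)]:
    q=proj(f,M(*p));print(p,M(*p),q);cv2.circle(img,(int(q[0]),int(q[1])),1,(0,255,0),-1)
cv2.imwrite("pics/c1.png",cv2.resize(img[180:350,250:450],None,fx=4,fy=4,interpolation=2)[:600])
for n,uv in dict(tx=(505,240),bat=(496,305)).items(): print(n,ray(f,uv,.03))
for c in("mat UL",(94,130)),("",(512,108)),("",(534,328)),("",(98,354)): print(ray(f,c[1],.003))
E
```

```text
[ 0.45757597 -0.01605092  0.19      ] [ 0.56187106 -0.16078149  0.19      ] 0.1783939588188618
O [ 0.54055282 -0.06620013  0.098     ] xb [ 0.58463357 -0.81129748  0.        ] zb [-0.81129748 -0.58463357  0.        ] yaw -54.22289269459365
(0, 0.043, 0.105) [ 0.45536658 -0.12758665  0.141     ] (np.float64(368.7574593626664), np.float64(275.5964221701068))
(-0.141, 0.06, 0.1) [ 0.37698974 -0.01027054  0.158     ] (np.float64(314.45776843664987), np.float64(314.34827958687794))
(-0.141, 0.06, 0.124) [ 0.3575186  -0.02430174  0.158     ] (np.float64(321.5360829794086), np.float64(323.67724763571215))
(-0.076, 0.034, 0.088) [ 0.42472649 -0.05598927  0.132     ] (np.float64(335.1598010910575), np.float64(291.25338285725985))
(0.036, 0.043, 0.105) [ 0.47641339 -0.15679336  0.141     ] (np.float64(382.1070446255894), np.float64(265.32548102324984))
(-0.05, 0.043, 0.105) [ 0.4261349  -0.08702178  0.141     ] (np.float64(350.09385103381004), np.float64(289.95588120634187))
tx [ 0.53891298 -0.46272092  0.03      ]
bat [ 0.38849378 -0.43119586  0.03      ]
[0.83515209 0.50574514 0.003     ]
[ 0.86948958 -0.51292758  0.003     ]
[ 0.3330918 -0.5260735  0.003    ]
[0.30249015 0.48557883 0.003     ]
```

View pics/c1.png

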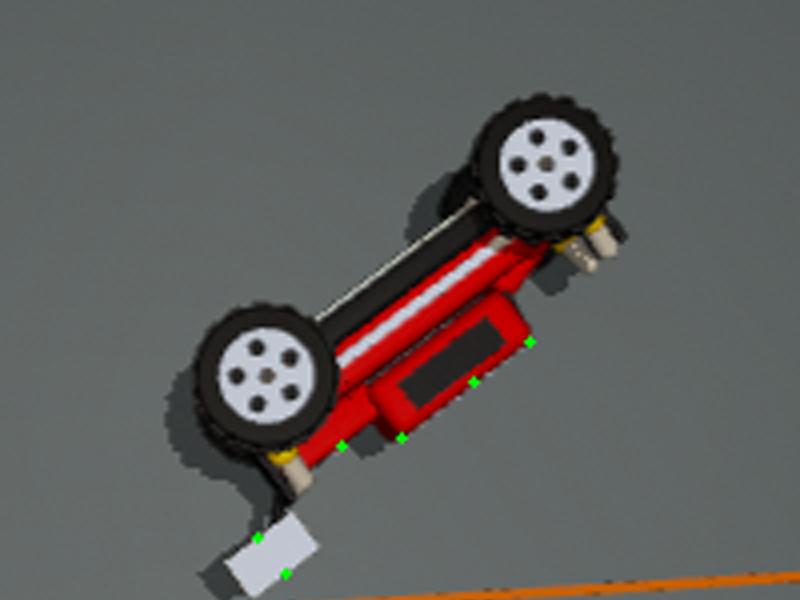

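```bash
cat >> h.py <<'E'
O=np.array([.5406,-.0662,0]);xb=np.array([.5846,-.8113,0]);zb=np.array([-.8113,-.5846,0])
UP=np.array([0,0,1.])
R1=rot([0,0,-1],xb);R2=rot([0,0,-1],-xb)
def P(d,z): return O+zb*d+xb*-.004+UP*z   # d along zb from buggy origin
E
python3 - <<'E'
from h import *
for R in(R1,R2):
  for p in(P(.16,.25),P(.16,.126),P(.10,.135),P(.03,.16),O-.095*zb-.076*xb+.08*UP):
    q=kin.ik(p,R);print(p.round(3),None if q is None else q.round(2))
print(telemetry.sense()["clock"])
E
```

```text
[ 0.408 -0.156  0.25 ] [ 0.32  0.48 -0.04  1.92  0.03  0.74 -0.69]
[ 0.408 -0.156  0.126] [ 0.3   0.71 -0.01  2.09  0.02  0.34 -0.67]
[ 0.457 -0.121  0.135] [ 0.2   0.72 -0.01  1.96  0.01  0.46 -0.77]
[ 0.514 -0.08   0.16 ] [ 0.09  0.73  0.    1.78 -0.    0.64 -0.85]
[0.573 0.051 0.08 ] [-0.19  0.92  0.09  1.64 -0.12  0.59 -0.98]
[ 0.408 -0.156  0.25 ] [ 0.98  0.78 -1.35  1.91  0.83  1.18  1.52]
[ 0.408 -0.156  0.126] [-0.09  0.84  0.73  2.1  -1.04  0.62 -2.7 ]
[ 0.457 -0.121  0.135] [ 0.81  1.06 -1.35  1.94  1.15  1.21  1.2 ]
[ 0.514 -0.08   0.16 ] [ 0.69  1.06 -1.35  1.76  1.09  1.29  1.25]
[0.573 0.051 0.08 ] [ 0.35  1.15 -1.13  1.62  1.13  1.15  1.11]
0.15
```

```bash
python3 - <<'E'
from h import *
claw.close()
arm.move_ptp(P(.16,.22),R1)
arm.move_straight(P(.15,.126),vel=.15)
print(telemetry.sense()["clock"],telemetry.sense()["eef_pos"])
print(arm.move_straight(P(.085,.137),vel=.07,f_stop=15),telemetry.sense()["wrist_force"])
print(arm.move_straight(P(.045,.15),vel=.07,f_stop=15),telemetry.sense()["wrist_force"],telemetry.sense()["eef_pos"])
arm.move_straight(P(.06,.25),vel=.15)
f=eyes.grab_frame("top");cv2.imwrite("pics/t2.png",f["img"][:,:,::-1])
print(telemetry.sense()["clock"])
E
```

```text
3.3167 [ 0.41664385 -0.1509724   0.12650859]
False [-1.26719729 -1.03022177  1.40950537]
False [ 0.29039365 -0.59342877 -0.45833556] [ 0.50148886 -0.08943899  0.14987724]
6.0333
```

View pics/t2.png

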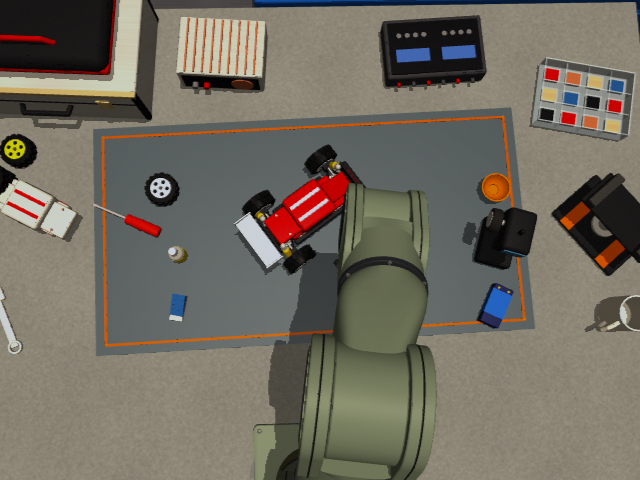

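The buggy now stands on its wheels. The wing is at about (262,243), the rear deck is around (283,227), and the other objects haven't moved. Next I'll check that it's at rest and refine its pose.

```bash
python3 - <<'E'
from h import *
arm.sleep(.8)
g=cv2.imread("pics/t2.png")[:,:,::-1]
f=eyes.grab_frame("top");img=f["img"]
print("diff",np.abs(img[140:280,230:340].astype(int)-g[140:280,230:340]).max(2).mean())
# white wing
roi=img.astype(int);m=((roi.min(2)>150)).astype(np.uint8);m[:,:225]=0;m[:205]=0;m[275:]=0;m[:,290:]=0
n,l,s,c=cv2.connectedComponentsWithStats(m);k=1+s[1:,4].argmax()
cnt=np.argwhere(l==k)[:,::-1].astype(np.float32)
b=cv2.boxPoints(cv2.minAreaRect(cnt));W=np.array([ray(f,p,.122) for p in b]);print(s[k],W.round(3),[np.linalg.norm(W[i]-W[i-1]).round(3) for i in range(4)])
e=W[1]-W[0];e2=W[2]-W[1];lx=e if np.linalg.norm(e)>np.linalg.norm(e2) else e2
y=lx/np.linalg.norm(lx)*np.sign(lx@-zb);x=np.cross(y,UP);print("x",x,"vs",xb)
wc=W.mean(0);C=wc+.141*x;C[2]=0;D=wc+.065*x;D[2]=.087
print("C",C,"expected",O-.095*zb,"deck",D)
im=img[:,:,::-1].copy()
im=cv2.resize(im[140:290,220:420],None,fx=4,fy=4,interpolation=2)
for dx,dy in[(0,0),(.031,.034),(.031,-.034),(-.031,.034),(-.031,-.034)]:
    q=(np.array(proj(f,D+dx*x+dy*y))-(220,140))*4;cv2.circle(im,(int(q[0]),int(q[1])),3,(0,255,0),-1)
cv2.imwrite("pics/c3.png",im)
E
```

```text
diff 1.038896103896104
[234 212  49  56 983] [[0.578 0.159 0.122]
 [0.603 0.125 0.122]
 [0.504 0.055 0.122]
 [0.48  0.089 0.122]] [np.float64(0.121), np.float64(0.042), np.float64(0.121), np.float64(0.042)]
x [ 0.57893327 -0.81537492  0.        ] vs [ 0.5846 -0.8113  0.    ]
C [ 0.62262721 -0.00778029  0.        ] expected [ 0.6176735 -0.010663   0.       ] deck [0.57862828 0.05418821 0.087     ]
```

View pics/c3.png

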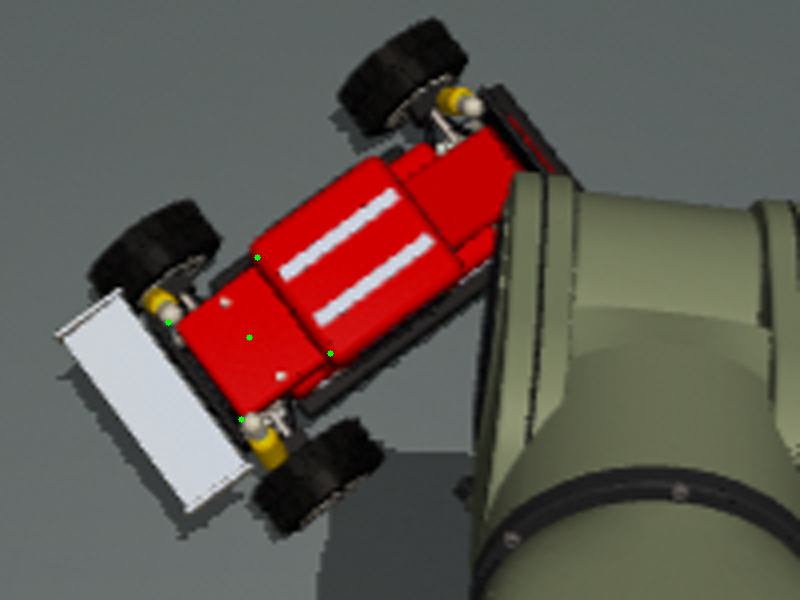

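The overlay sits on the deck, with its centre at about (250,337) in the crop. The buggy is at rest and the predicted pose agrees, so I'll press now.

```bash
python3 - <<'E'
from h import *
D=np.array([.5786,.0542,0])
arm.move_straight(D+UP*.22,vel=.2)
arm.move_straight(D+UP*.11,vel=.15)
t=telemetry.sense;f0=t()["wrist_force"]
for fs in(2.5,20):
    print(arm.move_straight(D+UP*(.080 if fs<3 else .055),vel=.03,f_stop=fs),t()["eef_pos"],t()["wrist_force"]-f0)
arm.sleep(.3);print(t()["eef_pos"],t()["wrist_force"]-f0)
f=eyes.grab_frame("scene");cv2.imwrite("pics/s4.png",cv2.resize(f["img"][130:330,200:460,::-1],None,fx=3,fy=3))
arm.move_straight(D+UP*.12,vel=.1)
print(t()["wrist_force"]-f0,t()["clock"])
arm.move_straight(D+UP*.26,vel=.2)
arm.move_ptp(np.array([.45,-.2,.3]),R1)
f=eyes.grab_frame("scene");a=f["img"][130:330,200:460,::-1]
cv2.imwrite("pics/s5.png",cv2.resize(a,None,fx=3,fy=3));f=eyes.grab_frame("top");cv2.imwrite("pics/t5.png",f["img"][:,:,::-1])
print(t()["clock"])
E
```

```text
True [0.57828601 0.05435573 0.08374129] [1.6091408  0.00376617 1.7873594 ]
True [0.57902712 0.0537739  0.0755234 ] [-3.36574123 -1.13963875 17.87899365]
[0.57891825 0.05397041 0.07565091] [-2.18904824 -1.56779903 16.72751344]
[ 0.70638314  0.29778548 -1.14528613] 11.05
13.1083
```

View pics/s4.png

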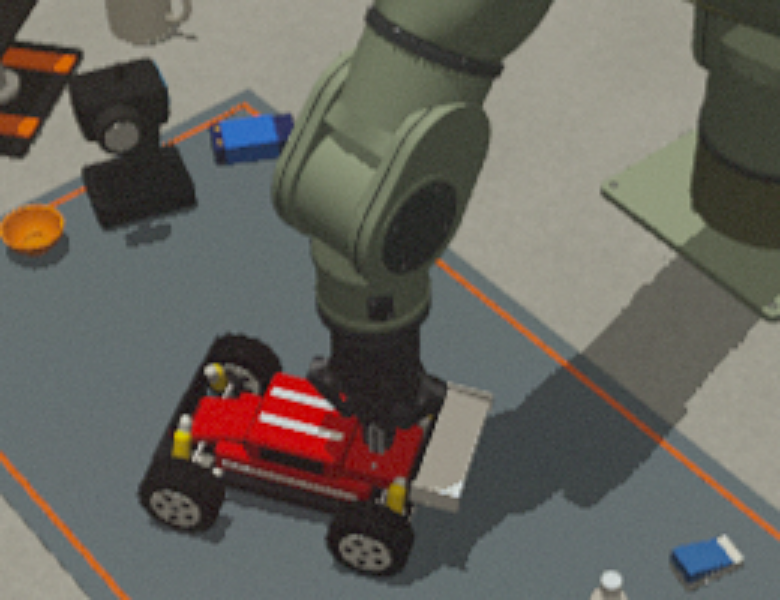

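View pics/s5.png

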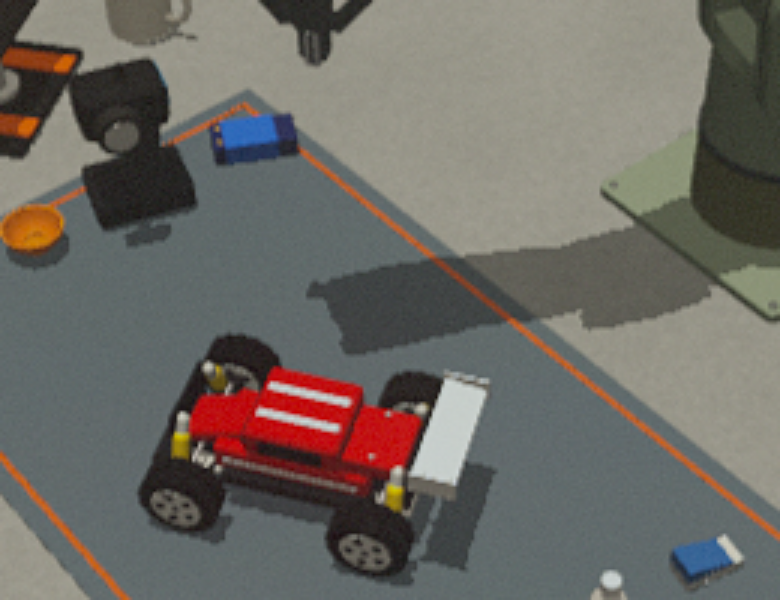

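View pics/t5.png

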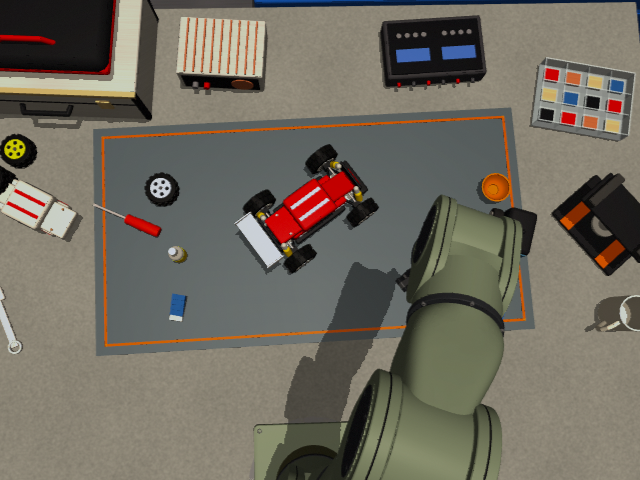

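Held steady, the press gave 16.7 N with the deck at z = 75.6 mm, against 75 mm expected at the stop. After release the wing and deck rose again, and the buggy stands on four wheels with everything else in place.

```bash
python3 -c "
from bench import order
print(order.close_job())"
```

```text
the job is handed in; nothing more can be done
None
```

The buggy stands on its four wheels on the mat. Its rear deck was pressed down to the suspension stop and released, and the job is handed in at about 13 s of robot time.

- **Tipping:** I pushed on the roof with closed fingertips, with about 2 N on the tool partway through the push. It fell onto its wheels within about 6 mm of the predicted spot. Two frames 0.8 s or more apart showed almost no change, so I took it to be at rest before pressing.
- **Pressing:** The fingertips met the deck at about z = 84 mm and stopped at about 75.5 mm, where 75 mm is expected at full compression. The force held at about 17 N, roughly twice the 8 N needed. I judged full compression from that height and force, because the suspension joints can't be read directly.
- **Final check:** The last pictures show the rear sprung back up, the arm clear of the buggy, and the other objects where they were. The arm partly hid the transmitter and battery in the last top view, but both looked unmoved in the scene view.

No check failed or disagreed.

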